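# Uncover the inspection light and open its iris to the mark

### The job

Get the round inspection light on the bench ready for looking at boards: first push its swing cover off the lit window, all the way round to the stop, then push the iris ring's lever round until its pointer stands on the longest mark of the white scale. Push gently with the fingertips at the two black tabs without ever pinching them, and leave the small parts round the light where they are.

Things in the scene. Friction and masses are not known exactly. Their poses are not given: they have to be found in the camera images.
- iris_axis (a point): On the upright iris axis, 43 mm up, at the top of the round inspection light: cast base 120 mm across, screwed down; black ring 108 mm across, its top 41 mm up. Nothing but the two tabs stands higher than 58 mm. Bearings from the point's x axis (fixed to the base), counter-clockwise from above: cover pivot -75 deg, longest mark 171 deg, ring lever 105 deg (shut) to 205 deg (open).
- cover (a joint): Angle of the grey swing cover (disc 62 mm across on an arm, 46 to 50 mm above the bench) about its upright pivot post, rad: 0 over the window, grows clockwise seen from above, 1.65 at its stop, swung clear. About 2 N at its tab moves it; it stays where it is left.
- cover_tab (a point): Middle of the upright push tab on the cover, 56 mm from the cover's pivot, 64.5 mm above the bench. Black plastic, 16 mm along the cover's arm, 11 mm thick, 30 mm tall (49.5 to 79.5 mm above the bench).
- cover_pivot (a point): Point on the upright axis of the cover's pivot post, 72 mm from the iris axis, 64.5 mm above the bench (7 mm above the post's screw).
- iris_ring (a joint): Angle of the iris ring about its upright axis, rad: 0 iris shut, grows counter-clockwise seen from above, 1.75 fully open; the pointer stands on the longest mark at 1.152. Held by friction: about 1.5 N at the tab turns it, and it stays where it is left.
- ring_tab (a point): Middle of the upright push tab near the end of the iris ring's steel lever, 77 mm from the axis, 51 mm above the bench. Black plastic, 16 mm along the lever, 11 mm thick, 30 mm tall (36 to 66 mm above the bench); the bar below it is 11 mm wide, 30 to 36 mm up, over the white scale plate (top 17 mm up, out to 117 mm from the axis).
- pointer (a point): Tip of the thin pointer on the outer end of the ring lever, 92 mm from the axis, 19 mm above the bench, just inside the scale marks.
- long_mark (a point): Inner end of the longest black mark on the white arc-shaped scale plate: the place of the pointer's tip when set. This mark is 21 mm long and 3 mm wide; the seven others, 12 deg (19 mm) apart, are 9 mm long. It is the sixth mark counted from the shut end.
- brass_weight_100: Bystander, loose: small brass knob weight, 27 mm across, 34 mm tall; origin under its centre.
- load_cell_1: Bystander, loose: aluminium load cell bar with four wires, 44 x 95 x 21 mm; origin under its centre, long axis y.
- relay_block: Bystander, loose: clear relay, 22 x 30 x 26 mm; origin under its centre.

How it is judged:
By the outcome, as a careful person would: the job done as asked, in the order asked, and still so for the second after the job is handed in, with the robot touching nothing.
It also fails if it takes over 53 s, if anything falls off the work surface, if the arm or the gripper's body presses on something with over 40 N, if the wrist force passes 120 N, or if a joint passes its speed limit or range.

### The arm

A 6-joint arm with a two-finger parallel gripper is mounted at the origin on a cart in front of the work surface, level with it; the furniture and walls round the work are solid. World frame = base frame: x ahead of the robot, y to its left, z up, the work surface at z = 0. Lengths are in mm, angles in rad, forces in N, time in s.
With the tool pointing down it reaches from about 300 to 775 mm from the base axis. Payload 14.6 kg.
Tool frame: the origin (TCP) lies at the very end of the fingers, on their centre line; the grasp point (between the pads) lies 19 mm behind it; z points along the fingers, y is the line along which they close (so a half turn about z gives the same grasp; the last joint's range is limited). The gripper opens to 94 mm and grips with 3 to 60 N. Pads are 16 mm wide; open, the fingers measure 119 mm over their backs; the gripper's body (75 mm by 177 mm) begins 78 mm behind the grasp point.
Start: joints at [-1.196, 0.3, 1.521, -0, 1.321, -0.067], TCP at [235.154, -497.184, 205.446] pointing down, gripper open.
Joint ranges: [-3.03, 3.03], [-0.79, 2.21], [0.23, 2.52], [-1.04, 4.18], [0, 3.07], [-2.55, 2.55]. Speed limits (rad/s): [2.22, 2.22, 2.57, 3.14, 3.14, 3.14].

### API

Orientations are given as [roll, pitch, yaw] about the fixed x, y, z axes, in that order (R = Rz(yaw) Ry(pitch) Rx(roll)).
In Python, from cell import manip, eyes, ticket gives the robot as it stands. The module is installed in compiled form; this text tells all that it offers.
- The arm moves only by the tool arm_command, never from a script. Its argument "plan" is a list of rows, each a list of 5 numbers: the opening, from -1 (shut) to 1 (fully open), then the shift along the tool's x, y, z in m, then the turn about the tool's z in rad. In form: [[jaw, dx, dy, dz, roll], ...]. A call has 1 to 20 rows; each row shifts and turns the commanded pose from where the row before left it, along the tool's axes as they then stand; what a row does not reach is not made up. A row lasts 1/8 s, in which the tool goes at most 62.5 mm and 10.7 degrees, less where a joint would pass 70% of its speed; a pose out of reach is approached as far as the arm can. A call is refused whole if a number of a shift passes 0.0625 or a number of a turn 0.188, either way. A call with a gripper value outside its range is refused whole. The fingers move at their own pace and stop on an object; "newtons" is the grip in N (left out, the last holds). Time passes only in rows, so rows that do not move let the fingers close. It gives the time, the measured TCP pose, the force, the opening and the grip force at its end, in the units of the state.
- manip.read_state(): the state, without advancing time (a new reading comes with each control period).
- eyes.camera(name): name is "side" or "top"; returns a dict with "img" (400x640x3 uint8, blue, green, red), "z_map" (400x640 float32, mm along the optical axis (not along the pixel's ray), 0 where there is no reading), "fx", "fy", "cx", "cy" (pixels), "eye" and "orientation" of the camera in the world. Camera axes: x right, y down, z forward; pixel columns grow to the right and rows downward; lengths in mm; the calibration is good to about 2 mm. A picture is of the moment at which its call begins.
- ticket.sign_off(): hands the job in; it is judged then, once.
The state is a dict: "clock": time; "joints": joint angles; "qd": joint speeds; "effort": joint torques, N m; "eef_pos": TCP position; "eef_rot": TCP orientation; "wrist_force": force on the tool from outside, world axes, zero at the start; "moment": the same for the moment, N m; "finger_gap": finger opening in mm; "finger_force": force on a finger pad.
Only numpy, scipy, OpenCV 4.12 (cv2) and the standard library are available. Lean on these libraries where they do the work, as an engineer would, in place of code of your own. Each camera call takes 0.05 s, during which the arm holds its last target. There are 200 camera calls.

## Working session

There is one attempt and no reset: what is moved stays moved. The work goes in short steps, Python scripts to look and compute and a tool call to move; the robot and the scene stay as the last step left them, time stands still between calls to the robot, and variables do not carry over. Pictures are saved under pics/ and viewed, at most 10 in all, crops included, and the job is handed in when it is done.

Besides the shell and the picture viewer there is one more tool, called after "Emit:" as a command line: name --pt "numbers of a row" for each row, then --argument value for the rest. arm_command: Moves the arm, as the interface text tells. Its arguments: {"type":"object","properties":{"plan":{"type":"array"},"newtons":{"type":"number"}},"required":["plan"]}

```bash
mkdir -p pics; python3 - <<'E'
from cell import manip, eyes
import cv2,numpy as np
s=manip.read_state(); print(s)
for n in("top","side"):
    c=eyes.camera(n); cv2.imwrite(f"pics/{n}0.png",c["img"]); np.savez(f"{n}0.npz",**c)
    print(n,[c[k] for k in("fx","fy","cx","cy","eye","orientation")])
E
```

```text
{'clock': 0.0, 'joints': array([-1.19561833e+00,  3.00473300e-01,  1.52158664e+00,  1.09358834e-06,
        1.32070750e+00, -6.65902794e-02]), 'qd': array([-0.00098488,  0.00031639,  0.00150391,  0.0003606 ,  0.00054596,
       -0.00092024]), 'effort': array([ 1.70998323e-03, -5.31811130e+01, -3.52731335e+01,  7.08878785e-02,
        2.44223006e-02, -1.14372467e-04]), 'eef_pos': array([ 235.05043778, -496.9477409 ,  204.88277725]), 'eef_rot': array([-3.14042054e+00, -7.92282431e-05,  4.41767955e-01]), 'wrist_force': array([-0.01209518, -0.06749529,  0.69286897]), 'moment': array([ 0.02740193,  0.01124788, -0.00570424]), 'finger_force': 0.0, 'finger_gap': 94.24107545971638}
top [442.8806053266318, 442.8806053266318, 318.75600104711157, 203.2164125354112, array([ 467.66312007, -254.2020366 ,  902.604096  ]), array([-3.01886717e+00,  2.02735576e-03, -1.58163700e+00])]
side [485.9027676628623, 485.9027676628623, 319.8106282802411, 195.03707195667744, array([519.2164301 , 401.53762057, 681.5194795 ]), array([-2.30166479, -0.01116068, -3.06462067])]
```

View pics/top0.png

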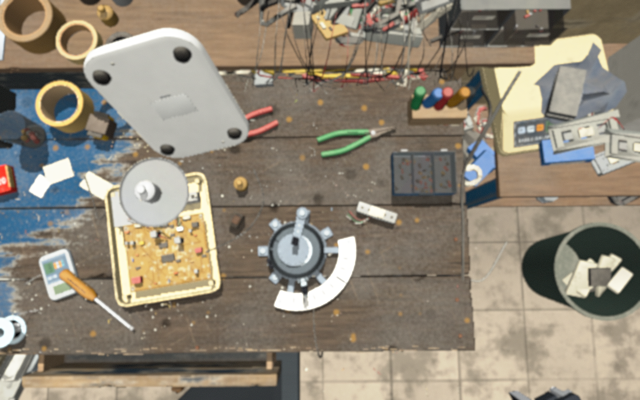

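View pics/side0.png

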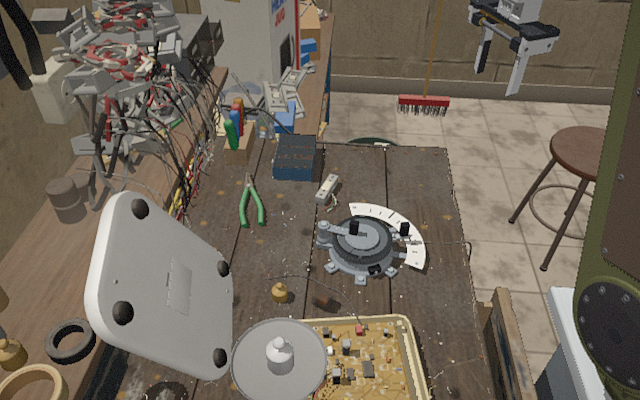

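```bash
cat > h.py <<'E'
import numpy as np,cv2
from scipy.spatial.transform import Rotation as R
def ray(c,u,v):
    d=R.from_euler("xyz",c["orientation"]).as_matrix()@np.array([(u-c["cx"])/c["fx"],(v-c["cy"])/c["fy"],1]); return np.array(c["eye"]),d
def onz(c,u,v,z):
    e,d=ray(c,u,v); return e+d*(z-e[2])/d[2]
def dep(c,u,v):
    e,d=ray(c,u,v); return e+d*c["z_map"][int(v),int(u)]
def two(c1,p1,c2,p2):
    e1,d1=ray(c1,*p1);e2,d2=ray(c2,*p2)
    t=np.linalg.lstsq(np.c_[d1,-d2],e2-e1,rcond=None)[0]
    a=e1+d1*t[0];b=e2+d2*t[1]; return (a+b)/2,np.linalg.norm(a-b)
def proj(c,p):
    q=R.from_euler("xyz",c["orientation"]).as_matrix().T@(np.array(p)-c["eye"]); return q[0]/q[2]*c["fx"]+c["cx"],q[1]/q[2]*c["fy"]+c["cy"]
E
python3 - <<'E'
import cv2,numpy as np
a=cv2.imread("pics/top0.png")[195:320,220:410]
b=cv2.imread("pics/side0.png")[165:315,265:455]
cv2.imwrite("pics/z0.png",np.vstack([cv2.resize(i,None,fx=k,fy=k,interpolation=2) for i,k in((a,4),)]))
cv2.imwrite("pics/z1.png",cv2.resize(b,None,fx=4,fy=4,interpolation=2))
E
```

```text
(no output)
```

View pics/z0.png

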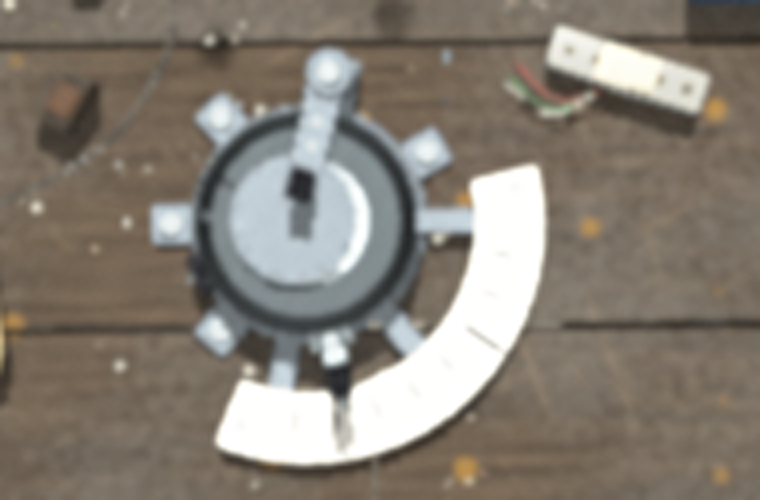

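View pics/z1.png

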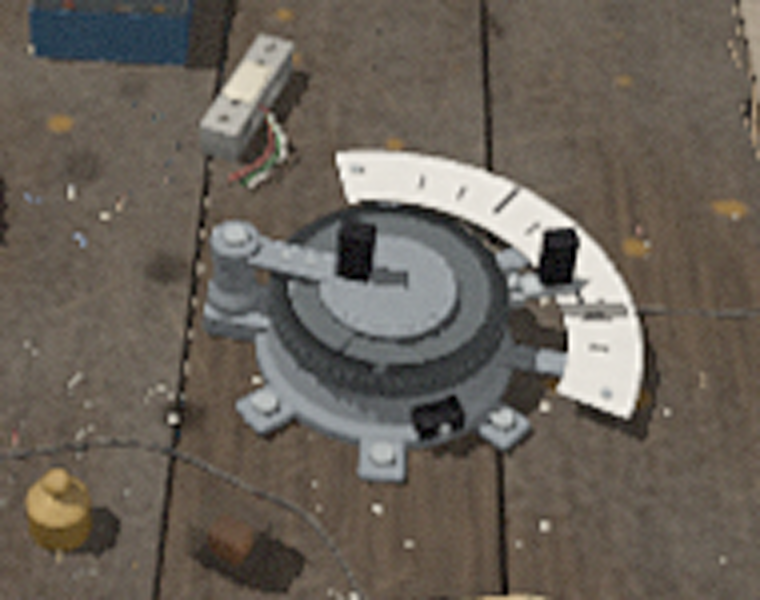

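```bash
python3 - <<'E'
from h import *
t=dict(np.load("top0.npz"));s=dict(np.load("side0.npz"))
T=lambda x,y:(x/4+220-.375,y/4+195-.375);S=lambda x,y:(x/4+265-.375,y/4+165-.375)
np.set_printoptions(precision=1,suppress=True)
P={}
for n,a,b in(("cov top",(301,176),(359,229)),("ring top",(338,365),(560,233)),("screw",(331,66),(236,232)),("mark in",(469,327),(498,212)),("mark out",(502,350),(520,188))):
    P[n]=two(t,T(*a),s,S(*b)); print(n,*P[n],dep(t,*T(*a)),dep(s,*S(*b)))
# black tab masks
for nm,c,r in(("top",t,(220,195,190,125)),("side",s,(265,165,190,150))):
    x,y,w,h=r; m=(c["img"][y:y+h,x:x+w].max(2)<35).astype(np.uint8)
    k,l,st,ce=cv2.connectedComponentsWithStats(m)
    print(nm,[(st[i],ce[i]+[x,y]) for i in range(1,k) if st[i,4]>12])
# ring circle in side and top via depth z~41 : screws/ plate points
for n,c,r in(("top",t,(220,195,190,125)),("side",s,(265,165,190,150))):
    x,y,w,h=r; uu,vv=np.meshgrid(range(x,x+w),range(y,y+h))
    Rm=R.from_euler("xyz",c["orientation"]).as_matrix()
    p=np.stack([(uu-c["cx"])/c["fx"],(vv-c["cy"])/c["fy"],uu*0+1],-1)*c["z_map"][y:y+h,x:x+w,None]@Rm.T+c["eye"]
    m=(abs(p[...,2]-41)<4)
    q=p[m][:,:2].astype(np.float32); ctr=cv2.minEnclosingCircle(q); print(n,"ring",len(q),ctr, q.mean(0))
    w=p[(abs(p[...,2]-17)<4)&(c["img"][y:y+h,x:x+150*0+190].min(2)>190)]
    if len(w):
        # outer arc circle fit
        print("scale",w.min(0),w.max(0))
    for lo,hi in((58,72),(72,85)):
        w=p[(p[...,2]>lo)&(p[...,2]<hi)]; 
        print("high",lo,len(w)); 
        if 0<len(w)<60: print(w)
E
```

```text
cov top [ 501.  -208.2   75.4] 5.391894890590802 [ 503.5 -208.7   80.7] [ 498.4 -207.    76.4]
ring top [ 412.1 -224.2   64.8] 8.064498075653777 [ 414.4 -223.7   36.2] [ 407.8 -225.5   63.3]
screw [ 555.3 -221.8   55. ] 3.92229542849012 [ 556.9 -222.1   58.4] [ 553.5 -224.2   52.4]
mark in [ 429.7 -287.8   13.7] 2.355869768006804 [ 431.  -287.8   17.2] [ 428.7 -286.1   15.3]
mark out [ 418.5 -303.8   15.6] 2.1733437489076124 [ 419.7 -303.8   18.9] [ 414.3 -325.4   -4.8]
top []
side [(array([134,  57,  10,  14,  89], dtype=int32), array([404. , 229.7])), (array([85, 59,  8, 11, 74], dtype=int32), array([353.4, 229.1])), (array([103,  99,  13,   9,  38], dtype=int32), array([375.6, 267.4])), (array([104, 105,   6,   5,  13], dtype=int32), array([371.2, 272.3])), (array([125, 117,   1,  21,  21], dtype=int32), array([390., 292.]))]
top ring 1490 ((472.33203125, -212.79405212402344), 65.75997161865234) [ 477.9 -209.9]
scale [ 366.5 -405.9   13. ] [ 578.1 -137.3   21. ]
high 58 72
high 72 50
[[ 506.7 -203.2   78.3]
 [ 506.5 -205.2   80.8]
 [ 506.5 -207.    80. ]
 [ 506.6 -210.6   77.3]
 [
[... 1843 characters left out ...]
.4]
 [ 502.5 -202.7   77.5]
 [ 500.7 -203.3   77. ]
 [ 499.  -203.5   77. ]
 [ 497.2 -203.3   77.3]
 [ 495.4 -205.    75.8]
 [ 493.7 -204.    76.9]
 [ 492.  -204.4   76.7]
 [ 507.6 -204.1   73.1]
 [ 505.9 -200.8   76.6]
 [ 504.2 -200.4   77.1]
 [ 502.4 -200.    77.7]
 [ 500.6 -201.5   76.3]
 [ 498.9 -201.9   76.1]
 [ 497.2 -201.3   76.8]
 [ 495.4 -201.6   76.7]
 [ 493.7 -201.1   77.4]
 [ 491.7 -206.    72.6]
 [ 507.5 -202.2   72.6]
 [ 504.  -200.9   74.2]
 [ 502.3 -200.8   74.4]
 [ 500.5 -202.8   72.5]
 [ 498.9 -198.3   77.2]
 [ 497.  -200.6   75. ]
 [ 495.3 -201.2   74.7]
 [ 493.7 -197.2   78.8]
 [ 498.7 -200.3   72.8]
 [ 496.9 -200.    73.2]
 [ 495.2 -199.    74.4]
 [ 493.5 -199.2   74.3]]
```

```bash
python3 - <<'E'
from h import *
from scipy.optimize import least_squares
t=dict(np.load("top0.npz"));s=dict(np.load("side0.npz"))
np.set_printoptions(precision=1,suppress=True)
T=lambda x,y:(x/4+220-.375,y/4+195-.375)
print("ring px",onz(t,*T(305,220),41), "ring radius", [onz(t,*T(*p),35)[:2] for p in((193,220),(417,220))])
for n,c,r in(("top",t,(220,195,190,125)),("side",s,(265,165,190,150))):
    x,y,w,h=r; uu,vv=np.meshgrid(range(x,x+w),range(y,y+h))
    im=c["img"][y:y+h,x:x+w]
    m=((im.min(2)>170)).astype(np.uint8)
    k,l,st,ce=cv2.connectedComponentsWithStats(m); i=1+np.argmax(st[1:,4])
    m=cv2.morphologyEx((l==i).astype(np.uint8),cv2.MORPH_CLOSE,np.ones((5,5)))
    ct=max(cv2.findContours(m,0,cv2.CHAIN_APPROX_NONE)[0],key=len)[:,0]
    p=np.array([onz(c,u+x,v+y,17)[:2] for u,v in ct])
    q=p[abs(np.hypot(*(p-[484,-209]).T)-117)<9]
    f=least_squares(lambda a:np.hypot(q[:,0]-a[0],q[:,1]-a[1])-a[2],[484,-209,117],loss="soft_l1")
    print(n,"arc",len(q),f.x,abs(f.fun).mean())
    Rm=R.from_euler("xyz",c["orientation"]).as_matrix()
    P=np.stack([(uu-c["cx"])/c["fx"],(vv-c["cy"])/c["fy"],uu*0+1],-1)*c["z_map"][y:y+h,x:x+w,None]@Rm.T+c["eye"]
    a=P[(P[...,2]>52)&(P[...,0]<440)&(P[...,0]>380)]; print("ringtab",len(a),a.mean(0),a.min(0),a.max(0))
    a=a[a[:,2]>a[:,2].max()-5]; print("  top",len(a),a.mean(0),a.min(0),a.max(0))
    # screws bystanders
    hsv=cv2.cvtColor(im,cv2.COLOR_BGR2HSV)
E
```

```text
ring px [ 483.9 -208.3   41. ] ring radius [array([ 484.7, -153.4]), array([ 483.5, -262.6])]
top arc 130 [ 482.5 -209.3  115.8] 0.7121262382137222
ringtab 52 [ 407.9 -224.1   65.9] [ 399.5 -230.    59.8] [ 416.  -218.9   69.3]
  top 46 [ 407.8 -224.1   66.4] [ 399.5 -230.    64.5] [ 416.  -218.9   69.3]
side arc 123 [ 482.2 -207.2  114.4] 0.9272850291967579
ringtab 78 [ 408.2 -220.6   60.4] [ 399.8 -230.    53.2] [ 416.3 -215.    66.4]
  top 38 [ 407.9 -222.4   63.4] [ 400.2 -230.    61.6] [ 416.3 -215.9   66.4]
```

Emit:
arm_command --pt "-1 0.0433 -0.0163 0.005 0" --pt "-1 0.0433 -0.0163 0.005 0" --pt "-1 0.0433 -0.0163 0.005 0" --pt "-1 0.0433 -0.0163 0.005 0" --pt "-1 0.0433 -0.0163 0.005 0" --pt "-1 0.0433 -0.0163 0.005 0" --pt "-1 0.0433 -0.0163 0.005 0" --pt "-1 0.0433 -0.0163 0.005 0" --pt "-1 0 0 0.01 -0.171" --pt "-1 0 0 0.01 -0.171" --pt "-1 0 0 0.01 -0.171" --pt "-1 0 0 0.01 -0.171" --pt "-1 0 0 0.01 -0.171" --pt "-1 0 0 0 0" --pt "-1 0 0 0 0" --newtons 5

```text
clock: 1.98
eef_pos: [492.6, -231.2, 115.8]
eef_rot: [3.141, 0.0, 1.293]
wrist_force: [-1.4, -0.3, 0.6]
finger_gap: 0.6
finger_force: 0.0
```

Emit:
arm_command --pt "-1 0 0 0.027 0" --pt "-1 0 0 0.026 0" --pt "-1 0 0 0 0" --pt "-1 0.004 0 0 0" --pt "-1 0.004 0 0 0" --pt "-1 0.002 0 0 0" --pt "-1 0 0 0 0"

```text
clock: 2.85
eef_pos: [495.4, -221.5, 62.8]
eef_rot: [3.141, 0.0, 1.297]
wrist_force: [0.1, -0.1, -0.5]
finger_gap: 0.3
finger_force: 0.0
```

```bash
python3 - <<'E'
from cell import eyes
import cv2,numpy as np
a=eyes.camera("top")["img"][195:300,240:380]; b=eyes.camera("side")["img"][165:270,295:435]
cv2.imwrite("pics/c1.png",np.hstack([cv2.resize(i,(400,300),interpolation=2) for i in(a,b)]))
E
```

```text
(no output)
```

View pics/c1.png

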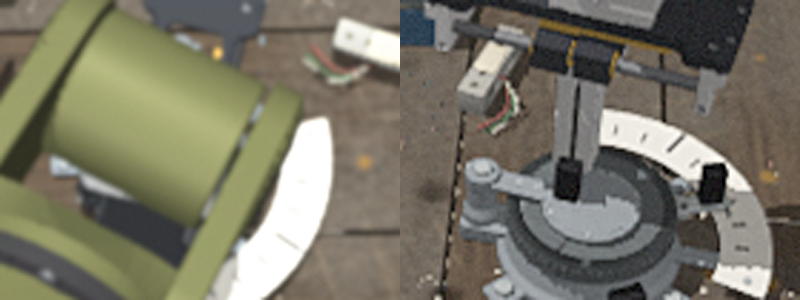

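Picture: in the side view the closed fingertips (575,150) stand just behind the cover tab (567,180). The top view is hidden by the arm. Now I'll sweep about the pivot.

Emit:
arm_command --pt "-1 0.003 0 0 0" --pt "-1 0.005 -0.001 0 0.0873" --pt "-1 0.005 -0.001 0 0.0873" --pt "-1 0.005 -0.001 0 0.0873" --pt "-1 0.005 -0.001 0 0.0873" --pt "-1 0.005 -0.001 0 0.0873" --pt "-1 0.005 -0.001 0 0.0873" --pt "-1 0.005 -0.001 0 0.0873" --pt "-1 0.005 -0.001 0 0.0873" --pt "-1 0 0 0 0"

```text
clock: 4.2
eef_pos: [511.1, -181.4, 62.4]
eef_rot: [-3.142, -0.0, 0.599]
wrist_force: [-0.1, -0.4, 0.7]
finger_gap: 0.6
finger_force: 0.0
```

Emit:
arm_command --pt "-1 0.005 -0.001 0 0.0873" --pt "-1 0.005 -0.001 0 0.0873" --pt "-1 0.005 -0.001 0 0.0873" --pt "-1 0.005 -0.001 0 0.0873" --pt "-1 0.005 -0.001 0 0.0873" --pt "-1 0.005 -0.001 0 0.0873" --pt "-1 0.005 -0.001 0 0.0873" --pt "-1 0.005 -0.001 0 0.0873"

```text
clock: 5.2
eef_pos: [545.9, -162.9, 62.3]
eef_rot: [-3.142, 0.001, -0.101]
wrist_force: [-2.9, -1.6, -0.5]
finger_gap: 0.5
finger_force: 1.2
```

```bash
python3 - <<'E'
from cell import eyes,manip
import cv2,numpy as np
print(manip.read_state()["wrist_force"])
b=eyes.camera("side")["img"][165:285,285:445]
cv2.imwrite("pics/c2.png",cv2.resize(b,(640,480),interpolation=2))
E
```

```text
[-2.92729399 -1.6082484  -0.5471426 ]
```

View pics/c2.png

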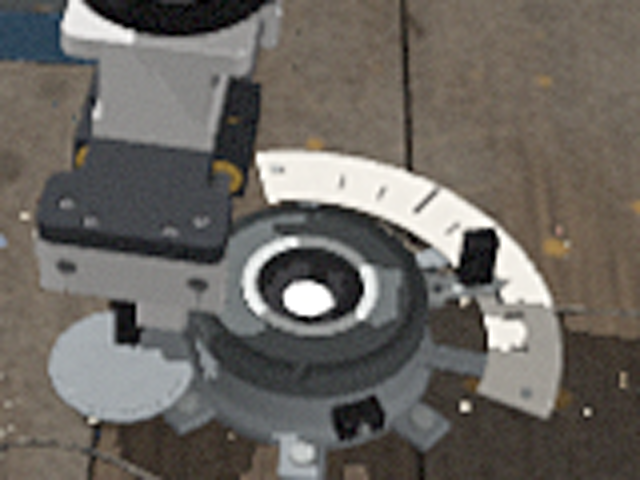

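The cover disc (120,365) has swung clear and the window (308,297) shows. I'll creep to the stop.

Emit:
arm_command --pt "-1 0.002 -0.0004 0 0.035" --pt "-1 0.002 -0.0004 0 0.035" --pt "-1 0.002 -0.0004 0 0.035" --pt "-1 0 0 0 0"

```text
clock: 5.75
eef_pos: [552.4, -162.3, 62.3]
eef_rot: [-3.142, 0.0, -0.205]
wrist_force: [-0.7, -0.1, -0.5]
finger_gap: 0.3
finger_force: 0.6
```

Emit:
arm_command --pt "-1 0.001 -0.0002 0 0.0175" --pt "-1 0.001 -0.0002 0 0.0175"

```text
clock: 6.0
eef_pos: [553.4, -162.2, 62.2]
eef_rot: [-3.142, 0.003, -0.241]
wrist_force: [-13.0, 2.6, 6.4]
finger_gap: 0.6
finger_force: 6.8
```

Emit:
arm_command --pt "-1 0.001 -0.0002 0 0.0175"

```text
clock: 6.12
eef_pos: [553.6, -162.0, 62.2]
eef_rot: [-3.142, 0.005, -0.258]
wrist_force: [-19.4, 4.2, 11.1]
finger_gap: 0.2
finger_force: 10.3
```

Emit:
arm_command --pt "-1 -0.004 0 0 0" --pt "-1 -0.012 0 0 0" --pt "-1 -0.014 0 0 0" --pt "-1 0 0 -0.03 0" --pt "-1 0 0 -0.03 -0.152" --pt "-1 0 0 0 -0.152" --pt "-1 0 0 0 -0.152" --pt "-1 0 0 0 0" --pt "-1 0 0 0 0"

```text
clock: 7.25
eef_pos: [526.3, -154.7, 122.5]
eef_rot: [3.142, -0.0, 0.195]
wrist_force: [-0.1, 0.0, 0.6]
finger_gap: 0.4
finger_force: 0.0
```

Emit:
arm_command --pt "-1 -0.0324 0.0036 0 0" --pt "-1 -0.0324 0.0037 0 0" --pt "-1 -0.0324 0.0036 0 0" --pt "-1 -0.0324 0.0037 0 0" --pt "-1 0 0 0.02 0" --pt "-1 0 0 0.025 0" --pt "-1 0 0 0.025 0" --pt "-1 0 0 0.0045 0" --pt "-1 0 0 0 0"

```text
clock: 8.38
eef_pos: [402.4, -194.8, 48.4]
eef_rot: [3.141, -0.0, 0.197]
wrist_force: [0.5, -0.6, -0.3]
finger_gap: 0.5
finger_force: 0.0
```

```bash
python3 - <<'E'
from h import *
from cell import eyes,manip
np.set_printoptions(precision=1,suppress=True)
print(manip.read_state()["wrist_force"],manip.read_state()["eef_pos"])
c=eyes.camera("side"); b=c["img"][155:305,265:465]
cv2.imwrite("pics/c3.png",cv2.resize(b,(800,600),interpolation=2))
# tab black blobs
m=(c["img"].max(2)<35).astype(np.uint8); k,l,st,ce=cv2.connectedComponentsWithStats(m)
print([(st[i],ce[i]) for i in range(1,k) if st[i,4]>30 and 265<ce[i][0]<465 and 155<ce[i][1]<305])
E
```

```text
[ 0.5 -0.6 -0.3] [ 402.4 -194.8   48.4]
[(array([400, 148,  50,  25, 384], dtype=int32), array([425.1, 164.9])), (array([350, 227,  14,  11,  33], dtype=int32), array([355.3, 230.2])), (array([310, 235,   7,  15,  61], dtype=int32), array([313.3, 243.8])), (array([368, 264,  13,   8,  35], dtype=int32), array([375.5, 267.3]))]
```

View pics/c3.png

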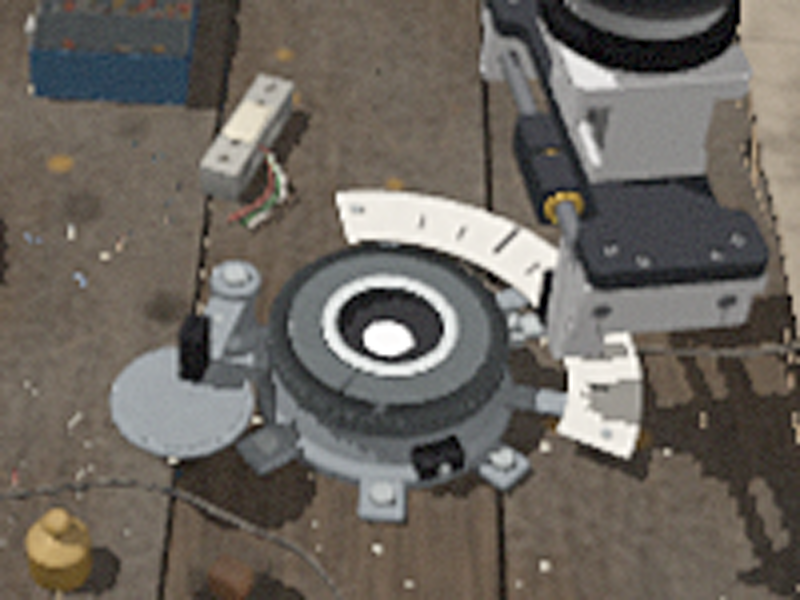

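The cover is off the window against its stop, with its tab at (193,345). The fingertips (575,340) stand behind the ring tab (547,290), clear of everything.

Emit:
arm_command --pt "-1 0 0.006 0 0" --pt "-1 0 0.004 0 0" --pt "-1 -0.0011 0.0054 0 -0.07" --pt "-1 -0.0011 0.0054 0 -0.07" --pt "-1 -0.0011 0.0054 0 -0.07" --pt "-1 -0.0011 0.0054 0 -0.07" --pt "-1 -0.0011 0.0054 0 -0.07" --pt "-1 -0.0011 0.0054 0 -0.07" --pt "-1 -0.0011 0.0054 0 -0.07" --pt "-1 -0.0011 0.0054 0 -0.07" --pt "-1 -0.0005 0.0027 0 -0.035" --pt "-1 0 0 0 0" --pt "-1 0 0 0 0"

```text
clock: 10.05
eef_pos: [416.2, -249.0, 48.0]
eef_rot: [3.141, -0.0, 0.793]
wrist_force: [-0.2, 0.4, -0.2]
finger_gap: 0.3
finger_force: 0.0
```

```bash
python3 - <<'E'
from h import *
from cell import eyes
c=eyes.camera("side");t=eyes.camera("top"); np.savez("s4.npz",**c)
np.set_printoptions(precision=1,suppress=True)
a=cv2.resize(t["img"][225:300,300:400],(400,300),interpolation=2)
cv2.imwrite("pics/c4.png",np.hstack([a,cv2.resize(c["img"][185:260,345:445],(400,300),interpolation=2)]))
# tab depth points
uu,vv=np.meshgrid(range(345,445),range(175,260)); Rm=R.from_euler("xyz",c["orientation"]).as_matrix()
P=np.stack([(uu-c["cx"])/c["fx"],(vv-c["cy"])/c["fy"],uu*0+1],-1)*c["z_map"][175:260,345:445,None]@Rm.T+c["eye"]
m=(c["img"][175:260,345:445].max(2)<60)&(P[...,2]>50)&(P[...,2]<75)
q=P[m];print(len(q),q.mean(0),q.min(0),q.max(0))
E
```

```text
20 [ 432.8 -256.5   59.2] [ 422.5 -263.6   51.3] [ 435.8 -242.5   64.8]
```

View pics/c4.png

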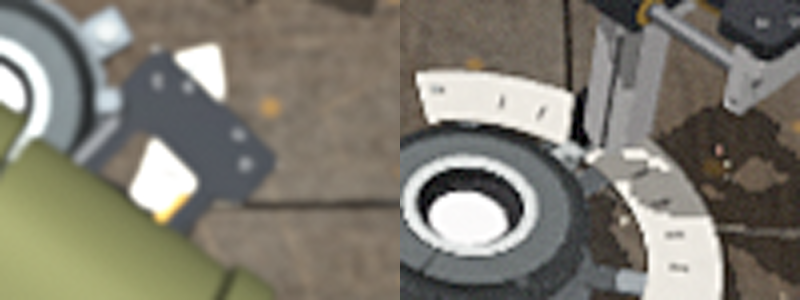

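The tab is about 10° short of the longest mark and the fingertips hide it. I'll nudge 6° more, then retreat to look.

Emit:
arm_command --pt "-1 -0.0005 0.0027 0 -0.035" --pt "-1 -0.0005 0.0027 0 -0.035" --pt "-1 -0.0005 0.0027 0 -0.035" --pt "-1 0 0 0 0" --pt "-1 0 0 0 0" --pt "-1 0 -0.015 0 0" --pt "-1 0 -0.02 0 0" --pt "-1 0 0 -0.04 0" --pt "-1 0 0 -0.04 0" --pt "-1 0 -0.04 -0.02 0" --pt "-1 -0.03 -0.04 0 0" --pt "-1 -0.03 -0.03 0 0" --pt "-1 0 0 0 0" --pt "-1 0 0 0 0"

```text
clock: 11.9
eef_pos: [270.9, -212.5, 148.3]
eef_rot: [3.141, -0.0, 0.898]
wrist_force: [0.7, -0.2, -0.2]
finger_gap: 0.2
finger_force: 0.0
```

```bash
python3 - <<'E'
from h import *
from cell import eyes
np.set_printoptions(precision=1,suppress=True)
A=np.array([483.3,-208.5]); o=[]
for n,w in(("side",(345,175,100,85)),("top",(300,225,100,85))):
    c=eyes.camera(n); np.savez(n+"5.npz",**c); x,y,W,H=w
    o.append(cv2.resize(c["img"][y:y+75,x:x+100],(400,300),interpolation=2))
    uu,vv=np.meshgrid(range(x,x+W),range(y,y+H)); Rm=R.from_euler("xyz",c["orientation"]).as_matrix()
    P=np.stack([(uu-c["cx"])/c["fx"],(vv-c["cy"])/c["fy"],uu*0+1],-1)*c["z_map"][y:y+H,x:x+W,None]@Rm.T+c["eye"]
    d=np.hypot(P[...,0]-A[0],P[...,1]-A[1])
    q=P[(P[...,2]>56)&(P[...,2]<72)&(abs(d-77)<16)]
    if len(q):
        m=q.mean(0);(ctr,sz,an)=cv2.minAreaRect(q[:,:2].astype(np.float32)); v=np.array(ctr)-A
        print(n,len(q),m,ctr,sz,np.hypot(*v),np.degrees(np.arctan2(v[1],v[0]))%360)
cv2.imwrite("pics/c5.png",np.hstack(o))
E
```

```text
side 55 [ 435.  -264.5   61.8] (434.586181640625, -265.8682556152344) (16.7790470123291, 10.432474136352539) 75.2605663776526 229.66400192183028
top 48 [ 435.1 -267.6   66. ] (434.96197509765625, -267.5963439941406) (15.155654907226562, 10.75557804107666) 76.34751158311191 230.7184512684522
```

View pics/c5.png

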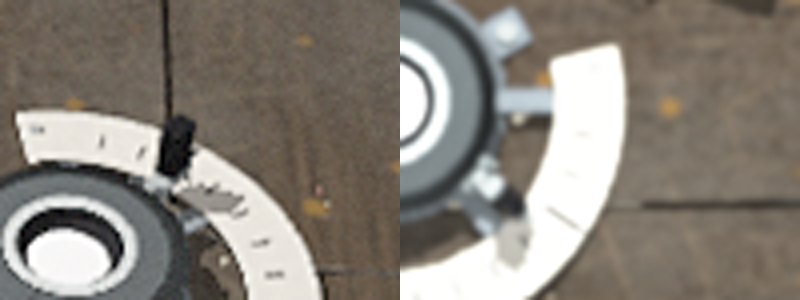

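```bash
python3 - <<'E'
from h import *
np.set_printoptions(precision=1,suppress=True)
A=np.array([483.3,-208.5])
for f in("top0","top5","side0"):
    c=dict(np.load(f+".npz")); g=cv2.cvtColor(c["img"],cv2.COLOR_BGR2GRAY).astype(float)
    # unwrap scale onto (bearing,radius) at z=17 and look at the darkness profile
    b=np.arange(220,250,.25); r=np.arange(95,112,1.)
    px=np.array([[proj(c,[A[0]+q*np.cos(np.radians(a)),A[1]+q*np.sin(np.radians(a)),17]) for a in b] for q in r],np.float32)
    u=cv2.remap(g.astype(np.float32),px[...,0],px[...,1],cv2.INTER_LINEAR)
    for lo,hi in((3,7),(9,15)):
        pr=u[lo:hi].mean(0); d=np.clip(np.median(pr)-pr-10,0,None)
        k=np.argmax(d*(abs(b-235)<5)); w=d*(abs(b-b[k])<2.5); print(f,r[lo],r[hi],"min",b[k],"centroid",(w*b).sum()/w.sum(),pr.min().round(),np.median(pr).round())
E
```

```text
top0 98.0 102.0 min 236.25 centroid 236.13284345444393 221.0 255.0
top0 104.0 110.0 min 236.25 centroid 236.10821577452282 222.0 255.0
top5 98.0 102.0 min 236.25 centroid 236.12516224900014 196.0 254.0
top5 104.0 110.0 min 236.25 centroid 236.11349073265404 221.0 255.0
side0 98.0 102.0 min 235.25 centroid 235.2559907941646 116.0 225.0
side0 104.0 110.0 min 235.25 centroid 235.27826929603168 115.0 228.0
```

Both views agree that the tab is 5.5° short of the mark. I'll re-enter along the same path and push that much.

Emit:
arm_command --pt "-1 0.03 0.03 0 0" --pt "-1 0.03 0.04 0 0" --pt "-1 0 0.04 0.02 0" --pt "-1 0 0 0.04 0" --pt "-1 0 0 0.04 0" --pt "-1 0 0 0 0" --pt "-1 0 0.015 0 0" --pt "-1 0 0.012 0 0" --pt "-1 0 0.005 0 0" --pt "-1 0 0.003 0 0" --pt "-1 -0.0005 0.0025 0 -0.032" --pt "-1 -0.0005 0.0025 0 -0.032" --pt "-1 -0.0004 0.0025 0 -0.032" --pt "-1 0 0 0 0" --pt "-1 0 0 0 0"

```text
clock: 13.88
eef_pos: [426.3, -261.2, 47.9]
eef_rot: [3.141, -0.0, 0.994]
wrist_force: [0.6, -0.1, 0.3]
finger_gap: 0.5
finger_force: 0.0
```

Emit:
arm_command --pt "-1 0 -0.015 0 0" --pt "-1 0 -0.02 0 0" --pt "-1 0 0 -0.04 0" --pt "-1 0 0 -0.04 0" --pt "-1 0 -0.04 -0.02 0" --pt "-1 -0.03 -0.04 0 0" --pt "-1 -0.03 -0.03 0 0" --pt "-1 0 0 0 0" --pt "-1 0 0 0 0"

```text
clock: 15.0
eef_pos: [272.5, -232.7, 148.2]
eef_rot: [3.141, 0.0, 0.994]
wrist_force: [0.1, -0.4, -0.1]
finger_gap: 0.5
finger_force: 0.0
```

```bash
python3 - <<'E'
from h import *
from cell import eyes
A=np.array([483.3,-208.5]); o=[]
for n,w in(("side",(345,175,100,85)),("top",(300,225,100,85))):
    c=eyes.camera(n); x,y,W,H=w
    o.append(cv2.resize(c["img"][175:275,300:420] if n=="side" else c["img"][200:300,265:385],(400,333),interpolation=2))
    uu,vv=np.meshgrid(range(x,x+W),range(y,y+H)); Rm=R.from_euler("xyz",c["orientation"]).as_matrix()
    P=np.stack([(uu-c["cx"])/c["fx"],(vv-c["cy"])/c["fy"],uu*0+1],-1)*c["z_map"][y:y+H,x:x+W,None]@Rm.T+c["eye"]
    d=np.hypot(P[...,0]-A[0],P[...,1]-A[1])
    q=P[(P[...,2]>56)&(P[...,2]<72)&(abs(d-77)<16)]
    ctr,sz,_=cv2.minAreaRect(q[:,:2].astype(np.float32)); v=np.array(ctr)-A
    print(n,len(q),ctr,sz,np.hypot(*v),np.degrees(np.arctan2(v[1],v[0]))%360)
cv2.imwrite("pics/c6.png",np.hstack(o))
E
```

```text
side 54 (440.9546203613281, -270.0832214355469) (16.44941520690918, 11.43167781829834) 74.73703458876896 235.48710861542156
top 51 (440.729736328125, -272.57476806640625) (15.006848335266113, 10.764443397521973) 76.92725948489726 236.40056480974226
```

View pics/c6.png

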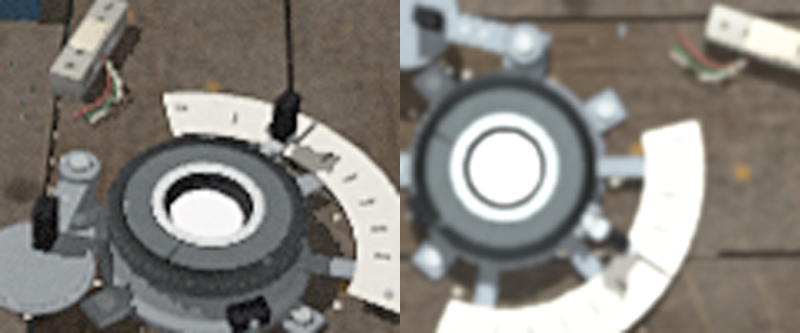

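The tab bearing is within 0.3° of the mark in both views. The lever lines up with the long mark (645,265), the cover is clear at its stop and the load cell hasn't moved. Handing in.

```bash
python3 -c "
from cell import ticket; print(ticket.sign_off())"
```

```text
the job is handed in; nothing more can be done
None
```

I pushed the cover round to its stop, then turned the ring lever to within about 0.3° of the longest mark by camera. The job was handed in at about 15 s with the robot clear, and no result came back.

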